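# Shut and bolt the lid of a used-instrument transfer box

## Task

The used instruments are in the steel transfer box: shut its lid, press it down on its rubber seal and, holding it down, push the sliding bolt across through the keeper until it is fully home against its stop. Then turn the bolt's handle over flat into its notch so that it cannot slide back, and let go. Use a light hand: don't slam the lid, ram the bolt or press harder than is needed, and leave the things standing around the box alone.

Things in the scene. Friction and masses are not known exactly. Their poses are not given: they have to be found in the camera images.
- box: Stainless box, 260 (x) x 360 (y) x 104 mm high, fixed, upright. Origin: centre of its underside. Its -x long side faces the robot. The -y part of the top is the lid (y -175 to +75), hinged along the far (+x) edge; the +y part (y 79 to 181) is a fixed top, flush with the shut lid (both tops at z 104). A cap, 64 wide, 8 high, is at x 55, y 132.
- lid (a joint): Angle of the lid in rad: 0 pressed right down on its buffers, positive open. Hinge line along the box's y at x 129, z 100 mm of the box. The lid is balanced: it stays where left, 1-2 N on its free edge moves it. The seal under the free edge holds it 5 to 6 mm up there (0.024 rad); about 12 to 14 N down at the bolt presses it to 0, and it springs up again if let go unbolted.
- lid_edge (a point): Point on the top face of the lid at its free edge (box y -80), clear of the bolt (which is at box y -25 to 75), 247 mm from the hinge. The lid is 4 mm thick. Axes: the lid's; x from the free edge to the hinge, z out of its top face.
- bolt: The sliding bolt with its handle. Origin: on the bolt's axis under the stem, 220 mm from the hinge line, 16 mm above the lid's top face; axes of the lid, y along its travel. It slides along +y in a barrel on the lid with about 3 N, and a little more in the keeper. Fully drawn back the tip is 13 mm short of the keeper; from there it has 37 to 49 mm to go to its hard end stop in the barrel (set by hand, not measured: feel for it).
- handle (a joint): Angle of the bolt's handle in rad about the bolt's axis: 0 stands square to the lid; it turns towards the lid's free edge (robot side) to 1.45, nearly flat. Side cheeks of the bolt's barrel stop it at 0.3 to 0.5 except in the notch, within 1.5 mm of the bolt's end stop; there a push of 1 to 2 N on the knob lays it over. It stays where it is left.
- knob (a point): Middle of the handle's knob, an upright steel cylinder 16 mm in diameter, 24 mm tall, 38 mm from the bolt's axis on an 8 mm square stem; its top is 50 mm from the axis. Axes: the handle's; z along the stem away from the bolt, y along the bolt's travel (box +y). The top of the barrel under it is 10 mm above the axis.
- bolt_tip (a point): End of the bolt's tip, on the axis; a round steel rod 12 mm in diameter with a 2 x 3 mm bevel at the end, 16 mm above the lid's top face, 27 mm from the free edge. 70 mm ahead (+y) of the handle's stem.
- keeper: The keeper, a steel strap on the fixed top, 20 mm long in y, opening 14.4 wide x 14 mm high. Origin: centre of its near mouth (top of the opening 7 mm above it); axes of the box. With the lid hard down the bolt's axis passes through it; with the lid more than about 3 mm up the tip strikes the strap's end face. Home, the tip is 24 to 36 mm past the origin, out of the far side.
- spray: Bystander: plastic bottle, 62 mm in diameter, 160 tall; origin at the centre of its underside.
- gallipot: Bystander: small steel bowl, 76 mm across the rim, 45 tall; origin at the centre of its underside.
- holder: Bystander: needle holder (scissor-like instrument) lying flat, about 165 mm long along its x, 10 mm thick; origin under it.
- barrel: Barrel of the bolt, steel, screwed on the lid: 98 mm long in y, 50 wide, its top 10 mm above the bolt's axis. Origin: on the axis, 3 mm behind (-y) the stem's place when fully drawn back; axes of the lid. A slot between two cheeks guides the stem; the slot's +y end, a loop adjustable by 12 mm along y, is the bolt's end stop. The notch, 9.5 mm long, lies just before that stop in the robot-side cheek.
- buffers: Two hard rubber buffers, 12 mm in diameter, in the box's front corners (box x -98, y -161 and 63, tops at z 100), on which the lid comes to rest when pressed down to 0. Fixed to the box. Origin between them: box x 0, y 0, z 100.

How it is judged:
On the way, in this order (a step that is already met when the one before it is completed fails the run):
1. the lid is down on its seal (value of joint lid below 0.05 rad), for 0.1 s.
2. the bolt's tip is through the keeper with the lid held down (y of bolt_tip in the frame of keeper above 0.022 m and value of joint lid below 0.013 rad), for 0.1 s.
3. the handle is turned over into its notch (value of joint handle above 1.2 rad), for 0.1 s.
At the end, for the whole second after the job is handed in: The lid is held down on its seal (within 0.013 rad of shut), the bolt's tip is at least 22 mm past the keeper's near mouth, and the handle lies over in its notch (turned more than 1.2 rad), which it can do only with the bolt at its end stop (all of step 2 and value of joint handle above 1.2 rad); the robot touches nothing.
It fails at once if the lid is slammed (moving faster than 1.2 rad/s near shut) (velocity of joint lid below -1.2 rad/s and value of joint lid below 0.06 rad).
It fails at once if a bystander is moved (distance of any of spray, gallipot, holder from where it was at the start of the episode above 0.03 m).
It fails at once if the bolt is rammed against the keeper or its end stop (contact force between bolt and keeper above 30 N or contact force between bolt and barrel above 22 N).
It fails at once if the lid is crushed down on its buffers (contact force between buffers and anything else above 25 N).
It also fails if it takes over 67 s, if anything falls off the work surface, if the arm or the gripper's body presses on something with over 40 N, if the wrist force passes 120 N, or if a joint passes its speed limit or range.

## Robot

A 6-joint arm with a two-finger parallel gripper is mounted at the origin on the work surface. World frame = base frame: x ahead of the robot, y to its left, z up, the work surface at z = 0. Lengths are in m, angles in rad, forces in N, time in s.
With the tool pointing down it reaches from about 0.35 to 0.775 m from the base axis. Payload 5.5 kg.
Tool frame: the origin (TCP) lies midway between the tips of the shut fingers; the grasp point (between the pads) lies hold_point_z behind it (hold_point_z is the distance from the TCP to the grasp point, in m); z points along the fingers, y is the direction in which the jaws open and shut (so a half turn about z gives the same grasp; the last joint's range is limited). The gripper opens to 85 mm and grips with 20 to 120 N. Pads are 22 mm wide; open, the fingers measure 114 mm over their backs; the gripper's body (76 mm by 85 mm) begins 54 mm behind the grasp point. The pads swing forward as they close: fully open they stand 13 mm farther back than shut.
Start: joints at [1.153, 0.313, 0.046, 1.304, 0, 1.431], TCP at [0.158, 0.553, 0.231] pointing down, gripper open.
Joint ranges: [-2.76, 2.76], [-0.86, 1.69], [-1.03, 1.26], [-2.2, 2.34], [-1.47, 1.5], [-3.14, 3.14]. Speed limits (rad/s): [2.57, 2.57, 3.14, 3.14, 3.14, 3.14].

## Interface

Orientations are given as a unit quaternion [w, x, y, z].
In Python, from workcell import * gives the robot as it stands. The module is installed in compiled form; this text tells all that it offers.
- The arm moves only by the tool jog_arm, never from a script. Its argument "plan" is a list of rows, each a list of 6 numbers: the shift along the world's x, y, z in m, then the turn, a rotation vector about the world's x, y, z in degrees. A call has exactly 10 rows; each row shifts and turns the commanded pose from where the row before left it; what a row does not reach is not made up. A row lasts 1/10 s, in which the tool goes at most 50 mm and 8.59 degrees, less where a joint would pass 70% of its speed; a pose out of reach is approached as far as the arm can. A call with a gripper value outside its range is refused whole. "hand" is the opening, from 0 (shut) to 1 (fully open), set as the call begins (left out, the last holds). The fingers move at their own pace and stop on an object; "force" is the grip in N (left out, the last holds). Time passes only in rows, so rows that do not move let the fingers close, or fill a call up. It gives the time, the measured TCP pose, the force and the opening at its end, in the units of the state.
- get_state(): the state, without advancing time (a new reading comes with each control period).
- read_camera(name): name is "scene" or "top" or "wrist"; returns the picture (480x640x3 uint8, red, green, blue); there is no depth.
- calibration(name): a dict with "K" (3x3 intrinsics, pixels), "world_to_cam" (4x4, takes a point from world to camera coordinates). Camera axes: x right, y down, z forward; pixel columns grow to the right and rows downward; lengths in m; the calibration is good to about 2 mm. A picture is of the moment at which its call begins: read the wrist's pose just before it. calibration takes no time and is no camera call; for the wrist camera it gives the pose at the moment of the call.
- hand_in(): hands the job in, once; it reports no verdict.
The state is a dict: "clock": time; "joint_pos": joint angles; "qvel": joint speeds; "tau": joint torques, N m; "tcp_pos": TCP position; "orientation": TCP orientation; "wrist_force": force on the tool from outside, world axes, zero at the start; "ft_torque": the same for the moment, N m; "finger_gap": finger opening in m.
Only numpy, scipy, OpenCV 4.12 (cv2) and the standard library are available. Lean on these libraries where they do the work, as an engineer would, in place of code of your own. Each camera call takes 0.05 s, during which the arm holds its last target.

## Working session

There is one attempt and no reset: what is moved stays moved. The work goes in short steps, Python scripts to look and compute and a tool call to move; the robot and the scene stay as the last step left them, time stands still between calls to the robot, and variables do not carry over. Pictures are saved under pics/ and viewed, and the job is handed in when it is done.

Besides the shell and the picture viewer there is one more tool, called after ">>>" as name(argument=value, ...), one argument or row to a line, values as JSON. jog_arm: Moves the arm, as the interface text tells. Its arguments: {"type":"object","properties":{"plan":{"type":"array","items":{"type":"array","items":{"type":"number"}}},"hand":{"type":"number"},"force":{"type":"number"}},"required":["plan"]}

```bash
mkdir -p pics; python3 - <<'E'
from workcell import *
import cv2
s=get_state();print(s)
for n in ("scene","top","wrist"):
    c=calibration(n);print(n,c["K"].tolist(),c["world_to_cam"].round(4).tolist())
    cv2.imwrite(f"pics/{n}0.png",read_camera(n)[:,:,::-1])
E
```

```text
{'clock': 0.0, 'joint_pos': array([ 1.15339550e+00,  3.14019658e-01,  4.49864821e-02,  1.30356397e+00,
       -7.14827109e-06,  1.43121716e+00]), 'qvel': array([ 0.00034735,  0.00119642,  0.00132362,  0.00073679, -0.00080462,
        0.00069375]), 'tau': array([-2.52881064e-04, -4.80626106e+01,  2.98532277e+01,  1.92715251e-02,
       -1.48055597e-04, -1.91742430e-06]), 'tcp_pos': array([0.15749878, 0.55249761, 0.23040096]), 'orientation': array([-2.44089751e-04,  1.38464459e-01,  9.90366994e-01, -8.66700347e-04]), 'wrist_force': array([ 0.48642807, -0.13884931, -0.36778903]), 'ft_torque': array([-0.01601621,  0.00865193, -0.0456524 ]), 'finger_gap': 0.0853914722677344}
scene [[483.15941076587825, 0.0, 308.1557826042513], [0.0, 483.15941076587825, 246.78594762694567], [0.0, 0.0, 1.0]] [[-0.6969, 0.7171, 0.0032, 0.3792], [0.3633, 0.3569, -0.8606, -0.0638], [-0.6183, -0.5986, -0.5092, 1.365], [0.0, 0.0, 0.0, 1.0]]
top [[503.84572405274923, 0.0, 316.0014016102691], [0.0, 503.84572405274923, 233.24993743834105], [0.0, 0.0, 1.0]] [[0.0159, -0.9999, 0.0041, -0.0338], [-0.997, -0.0162, -0.0754, 0.5373], [0.0755, -0.0029, -0.9971, 1.1611], [0.0, 0.0, 0.0, 1.0]]
wrist [[399.78075938862577, 0.0, 318.8250992824848], [0.0, 399.78075938862577, 235.14675922762615], [0.0, 0.0, 1.0]] [[0.2741, 0.9617, 0.0, -0.5749], [0.9162, -0.2612, 0.3039, -0.0388], [0.2922, -0.0833, -0.9527, 0.3783], [0.0, 0.0, 0.0, 1.0]]
```

View pics/scene0.png

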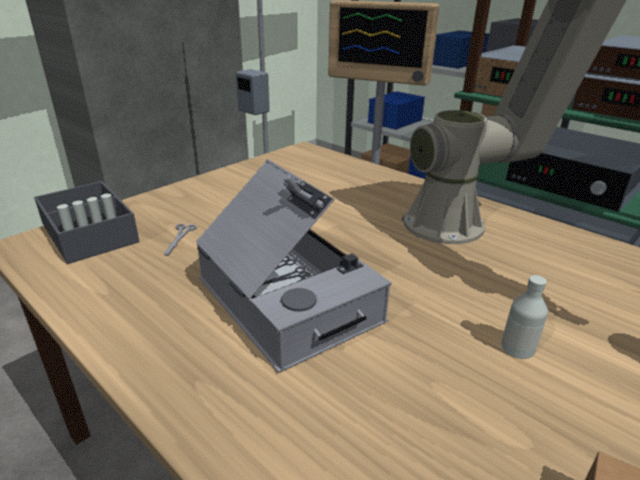

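View pics/top0.png

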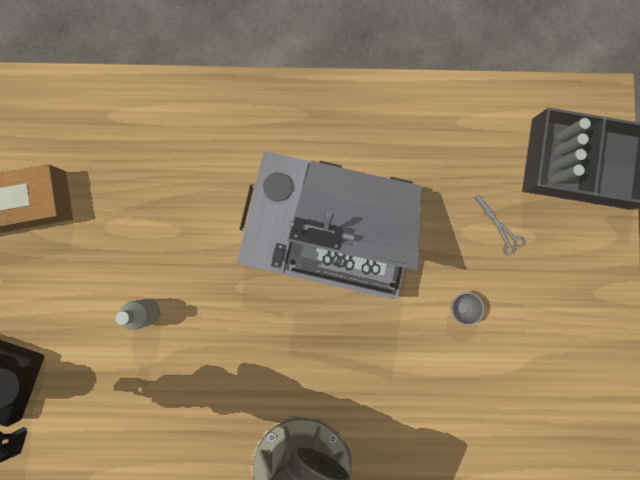

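View pics/wrist0.png

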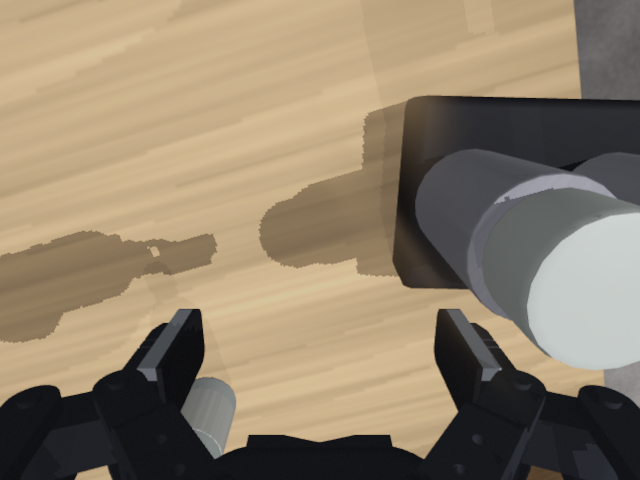

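```bash
cat > h.py <<'E'
import numpy as np,cv2
from workcell import *
def ray(n,u,v,c=None):
    c=c or calibration(n);M=c["world_to_cam"];R=M[:3,:3];t=M[:3,3]
    return -R.T@t, R.T@np.linalg.inv(c["K"])@np.array([u,v,1.])
def onz(n,u,v,z,c=None):
    o,d=ray(n,u,v,c);return o+d*(z-o[2])/d[2]
def proj(n,p,c=None):
    c=c or calibration(n);M=c["world_to_cam"];q=c["K"]@(M[:3,:3]@np.asarray(p)+M[:3,3]);return q[:2]/q[2]
E
python3 - <<'E'
from h import *
im=cv2.imread("pics/top0.png")[140:310,230:440];cv2.imwrite("pics/topc.png",cv2.resize(im,None,fx=3.5,fy=3.5,interpolation=cv2.INTER_CUBIC))
im=cv2.imread("pics/scene0.png")[150:370,190:400];cv2.imwrite("pics/scenec.png",cv2.resize(im,None,fx=2.7,fy=2.7,interpolation=cv2.INTER_CUBIC))
for u,v in [(264,152),(238,263),(288,273),(309,162),(278,186)]: print(onz("top",u,v,.104).round(4))
E
```

```text
[0.7091 0.0926 0.104 ]
[0.464  0.1431 0.104 ]
[0.4441 0.0343 0.104 ]
[ 0.6885 -0.007   0.104 ]
[0.634  0.0601 0.104 ]
```

View pics/topc.png

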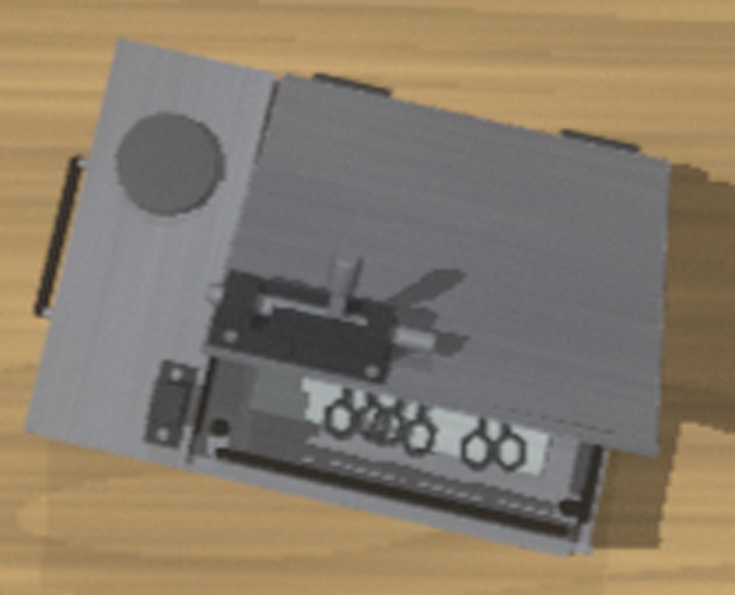

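View pics/scenec.png

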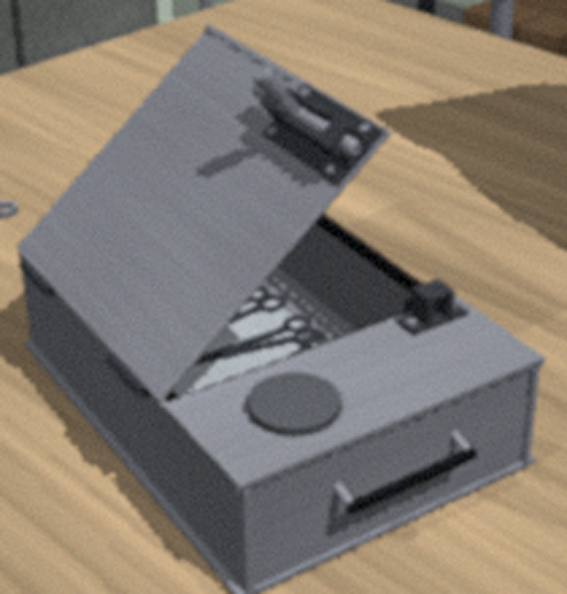

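```bash
python3 - <<'E'
from h import *
import workcell;print([a for a in dir(workcell) if a[0]!='_'])
def tri(a,b):
    (o1,d1),(o2,d2)=ray("top",*a),ray("scene",*b)
    A=np.array([d1,-d2]).T;s=np.linalg.lstsq(A,o2-o1,rcond=None)[0]
    p,q=o1+d1*s[0],o2+d2*s[1];return (p+q)/2,np.linalg.norm(p-q)
for z,u,v in [(.104,264.3,150.9),(.104,237.7,262.9),(.104,308,161.4),(.104,283.7,272.3),(.112,278.6,186.6),(.104,396.9,297.1)]: print(onz("top",u,v,z).round(4))
cap=onz("top",278.6,186.6,.112)[:2]
for a in (-11,-11.6,-12.2):
    r=np.deg2rad(a);R=np.array([[np.cos(r),-np.sin(r)],[np.sin(r),np.cos(r)]])
    o=cap-R@[.055,.132];print(a,o)
    for z,u,v in [(.104,264.3,150.9),(.104,237.7,262.9),(.104,308,161.4),(.104,283.7,272.3),(.104,396.9,297.1)]: print("  ",(R.T@(onz("top",u,v,z)[:2]-o)).round(4))
print(tri((288.6,240),(333.7,198.9)),tri((417.1,270),(266.7,160.4)))
print("spray",onz("top",140,313,.05),"gal",onz("top",468,308,.04),"hold",onz("top",500,225,.01))
E
```

```text
['MotionError', 'calibration', 'get_state', 'hand_in', 'hold_point_z', 'read_camera']
[0.7116 0.092  0.104 ]
[0.4642 0.1438 0.104 ]
[ 0.6898 -0.0048  0.104 ]
[0.4455 0.0437 0.104 ]
[0.6313 0.0581 0.112 ]
[ 0.396  -0.2018  0.104 ]
-11 [ 0.55214107 -0.0609368 ]
   [0.1274 0.1805]
   [-0.1254  0.1842]
   [0.1244 0.0814]
   [-0.1247  0.0823]
   [-0.1264 -0.168 ]
-11.6 [ 0.55089843 -0.06010115]
   [0.1269 0.1813]
   [-0.1259  0.1823]
   [0.1249 0.0821]
   [-0.1241  0.0805]
   [-0.1233 -0.1699]
-12.2 [ 0.5496646  -0.05925254]
   [0.1263 0.182 ]
   [-0.1264  0.1804]
   [0.1254 0.0829]
   [-0.1236  0.0786]
   [-0.1201 -0.1718]
(array([0.50588378, 0.02733557, 0.25512394]), np.float64(0.0016878298793558863)) (array([ 0.45501959, -0.21568707,  0.25348109]), np.float64(0.002397103796202194))
spray [0.34867358 0.36902041 0.05      ] gal [ 0.37074868 -0.37479448  0.04      ] hold [ 0.56521441 -0.46127007  0.01      ]
```

>>> jog_arm(
  plan=[
    [0, 0, 0.04, 0, 0, 0],
    [0.029, -0.028, 0.008, 0, 0, 1],
    [0.029, -0.028, 0.008, 0, 0, 1],
    [0.029, -0.028, 0.008, 0, 0, 1],
    [0.029, -0.028, 0.008, 0, 0, 1],
    [0.029, -0.028, 0.008, 0, 0, 0.1],
    [0.029, -0.028, 0.008, 0, 0, 0],
    [0.029, -0.028, 0.008, 0, 0, 0],
    [0.029, -0.028, 0.008, 0, 0, 0],
    [0.029, -0.028, 0.008, 0, 0, 0],
  ],
  hand=0,
  force=30,
)

```text
clock: 1.15
tcp_pos: [0.4195, 0.2996, 0.3435]
orientation: [-0.0, 0.103, 0.995, -0.0]
wrist_force: [0.8, 0.8, 0.5]
finger_gap: -0.0002
```

>>> jog_arm(
  plan=[
    [0.007, -0.043, 0, 0, 0, 0],
    [0.007, -0.043, 0, 0, 0, 0],
    [0.007, -0.043, 0, 0, 0, 0],
    [0.007, -0.043, 0, 0, 0, 0],
    [0.007, -0.043, 0, 0, 0, 0],
    [0.007, -0.043, 0, 0, 0, 0],
    [0.007, -0.043, 0, 0, 0, 0],
    [0.007, -0.043, 0, 0, 0, 0],
    [0.007, -0.043, 0, 0, 0, 0],
    [0.007, -0.043, 0, 0, 0, 0],
  ],
)

```text
clock: 2.15
tcp_pos: [0.4885, -0.1308, 0.3432]
orientation: [-0.0, 0.103, 0.995, 0.0]
wrist_force: [0.6, 0.0, 0.1]
finger_gap: -0.0002
```

>>> jog_arm(
  plan=[
    [0, 0, -0.04, 0, 0, 0],
    [0, 0, -0.035, 0, 0, 0],
    [0, 0, -0.01, 0, 0, 0],
    [0, 0, -0.01, 0, 0, 0],
    [0, 0, -0.01, 0, 0, 0],
    [0, 0, -0.01, 0, 0, 0],
    [0, 0, -0.01, 0, 0, 0],
    [0, 0, -0.01, 0, 0, 0],
    [0, 0, -0.01, 0, 0, 0],
    [0, 0, -0.01, 0, 0, 0],
  ],
)

```text
clock: 3.15
tcp_pos: [0.4887, -0.1289, 0.1876]
orientation: [-0.0, 0.103, 0.995, 0.0]
wrist_force: [-0.7, 0.3, 2.0]
finger_gap: -0.0001
```

```bash
python3 - <<'E'
from h import *
print(hold_point_z);cv2.imwrite("pics/s1.png",read_camera("scene")[:,:,::-1])
E
```

```text
0.0187
```

View pics/s1.png

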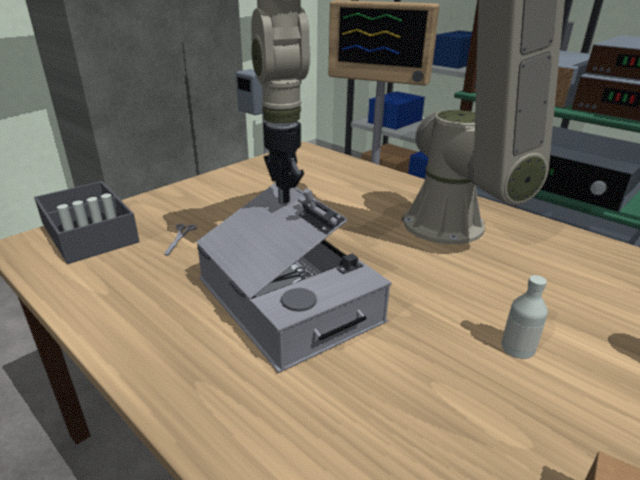

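>>> jog_arm(
  plan=[
    [0, 0, -0.01, 0, 0, 0],
    [0, 0, -0.01, 0, 0, 0],
    [0, 0, -0.01, 0, 0, 0],
    [0, 0, -0.01, 0, 0, 0],
    [0, 0, -0.01, 0, 0, 0],
    [0, 0, -0.008, 0, 0, 0],
    [0, 0, -0.006, 0, 0, 0],
    [0, 0, -0.004, 0, 0, 0],
    [0, 0, -0.004, 0, 0, 0],
    [0, 0, -0.003, 0, 0, 0],
  ],
)

```text
clock: 4.2
tcp_pos: [0.4888, -0.129, 0.1131]
orientation: [0.0, 0.103, 0.995, 0.0]
wrist_force: [0.1, 0.2, 0.9]
finger_gap: -0.0
```

>>> jog_arm(
  plan=[
    [0, 0, -0.001, 0, 0, 0],
    [0, 0, -0.001, 0, 0, 0],
    [0, 0, -0.001, 0, 0, 0],
    [0, 0, -0.001, 0, 0, 0],
    [0, 0, 0, 0, 0, 0],
    [0, 0, 0, 0, 0, 0],
    [0, 0, 0, 0, 0, 0],
    [0, 0, 0, 0, 0, 0],
    [0, 0, 0, 0, 0, 0],
    [0, 0, 0, 0, 0, 0],
  ],
)

```text
clock: 5.2
tcp_pos: [0.4887, -0.129, 0.1093]
orientation: [0.0, 0.103, 0.995, 0.0]
wrist_force: [0.2, -0.1, 0.1]
finger_gap: -0.0001
```

>>> jog_arm(
  plan=[
    [0, 0, 0.03, 0, 0, 0],
    [0, 0, 0.04, 0, 0, 0],
    [0, 0, 0.04, 0, 0, 0],
    [0.004, 0.02, 0.02, 0, 0, 0],
    [0.004, 0.02, 0, 0, 0, 0],
    [0.004, 0.02, 0, 0, 0, 0],
    [0.004, 0.018, 0, 0, 0, 0],
    [0, 0, 0, 0, 0, 0],
    [0, 0, 0, 0, 0, 0],
    [0, 0, 0, 0, 0, 0],
  ],
  hand=1,
)

```text
clock: 6.2
tcp_pos: [0.5046, -0.0516, 0.2393]
orientation: [-0.0, 0.103, 0.995, -0.0]
wrist_force: [0.3, -0.7, -0.4]
finger_gap: 0.0856
```

```bash
python3 - <<'E'
from h import *
import pickle
C={n:calibration(n) for n in ("top","scene","wrist")};pickle.dump(C,open("c2.pkl","wb"))
for n in C: cv2.imwrite(f"pics/{n}2.png",read_camera(n)[:,:,::-1])
for n,(y0,y1,x0,x1),f in (("top",(140,310,230,440),3.5),("scene",(150,370,190,400),2.7)):
    cv2.imwrite(f"pics/{n}2c.png",cv2.resize(cv2.imread(f"pics/{n}2.png")[y0:y1,x0:x1],None,fx=f,fy=f,interpolation=cv2.INTER_CUBIC))
E
```

```text
(no output)
```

View pics/wrist2.png

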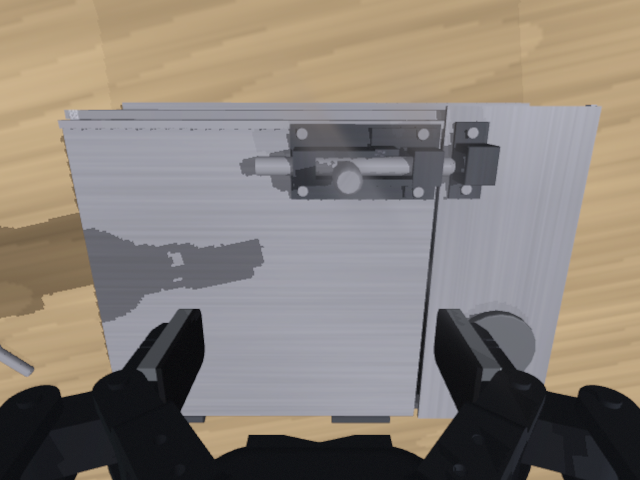

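View pics/top2c.png

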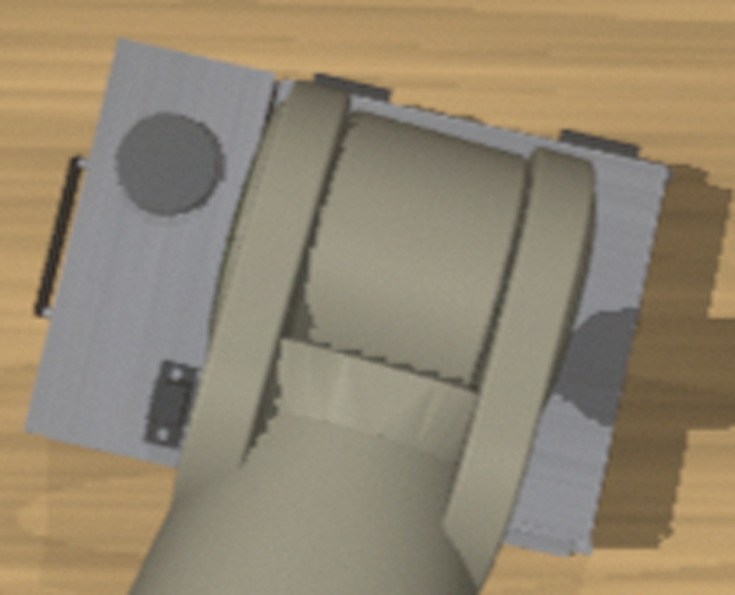

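View pics/scene2c.png

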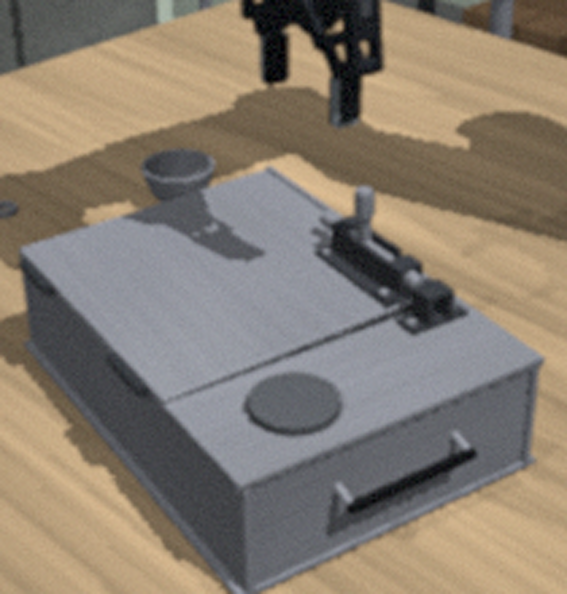

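```bash
python3 - <<'E'
from h import *
import pickle
C=pickle.load(open("c2.pkl","rb"))["wrist"]
im=cv2.imread("pics/wrist2.png");cv2.imwrite("pics/w2c.png",cv2.resize(im[105:215,230:510],None,fx=2.8,fy=2.8,interpolation=cv2.INTER_CUBIC))
r=np.deg2rad(-11.8);R=np.array([[np.cos(r),-np.sin(r)],[np.sin(r),np.cos(r)]]);o=np.array([.5504,-.0598])
def s(n,u,v,z):
    p=onz("wrist",u,v,z,C);print(n,p.round(4),(R.T@(p[:2]-o)).round(4))
s("knobtop",349,181,.175)
s("cap",502,345,.112)
s("gap near",445,107,.104);s("gap mid",432,250,.104)
s("right front",596,106,.104)
s("barrel L",291,198,.110);s("barrel R",440,198,.110)
s("keeper",452,199,.104)
E
```

```text
knobtop [ 0.4671 -0.0273  0.175 ] [-0.0882  0.0148]
cap [0.629  0.0679 0.112 ] [0.0509 0.1411]
gap near [0.4451 0.0465 0.104 ] [-0.1248  0.0826]
gap mid [0.5433 0.026  0.104 ] [-0.0245  0.0825]
right front [0.465  0.1442 0.104 ] [-0.1254  0.1822]
barrel L [ 0.4827 -0.0661  0.11  ] [-0.065 -0.02 ]
barrel R [0.5039 0.0347 0.11  ] [-0.0649  0.083 ]
keeper [0.508  0.0445 0.104 ] [-0.0628  0.0934]
```

View pics/w2c.png

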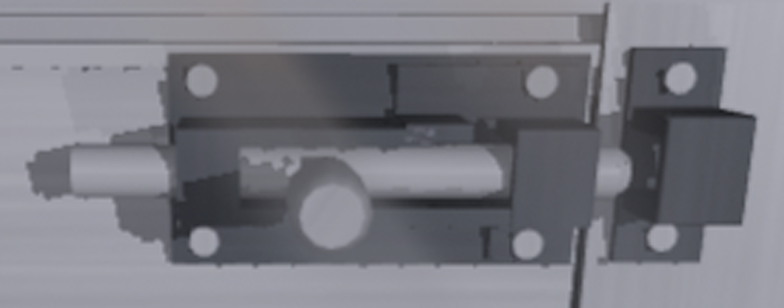

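```bash
python3 - <<'E'
from h import *
print(onz("scene",325.2,219.5,.175), proj("scene",[.4671,-.0273,.175]))
print(get_state()["tcp_pos"])
E
```

```text
[ 0.46300692 -0.03002122  0.175     ] [324.8368063  220.57048843]
[ 0.50459813 -0.0516927   0.23925349]
```

>>> jog_arm(
  plan=[
    [-0.018, 0.0135, 0, 0, 0, 0],
    [-0.0185, 0.0138, 0, 0, 0, 0],
    [0, 0, -0.015, 0, 0, 0],
    [0, 0, -0.015, 0, 0, 0],
    [0, 0, -0.015, 0, 0, 0],
    [0, 0, -0.015, 0, 0, 0],
    [0, 0, -0.015, 0, 0, 0],
    [0, 0, -0.01, 0, 0, 0],
    [0, 0, -0.006, 0, 0, 0],
    [0, 0, 0, 0, 0, 0],
  ],
)

```text
clock: 7.35
tcp_pos: [0.4678, -0.0239, 0.1477]
orientation: [-0.001, 0.103, 0.995, 0.0]
wrist_force: [1.1, -0.4, 0.4]
finger_gap: 0.0854
```

```bash
python3 - <<'E'
from h import *
print(get_state()["tcp_pos"])
cv2.imwrite("pics/w3.png",read_camera("wrist")[:,:,::-1])
E
```

```text
[ 0.4677825  -0.02385769  0.14774128]
```

View pics/w3.png

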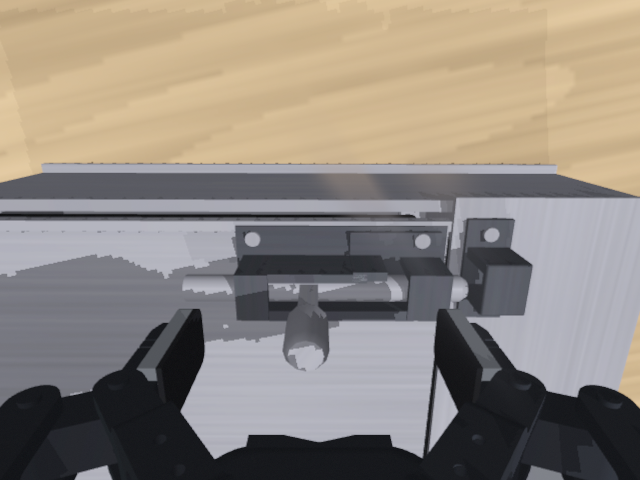

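>>> jog_arm(
  plan=[
    [0, 0, 0, 0, 0, 0],
    [0, 0, 0, 0, 0, 0],
    [0, 0, 0, 0, 0, 0],
    [0, 0, 0, 0, 0, 0],
    [0, 0, 0, 0, 0, 0],
    [0, 0, 0, 0, 0, 0],
    [0, 0, 0, 0, 0, 0],
    [0, 0, 0, 0, 0, 0],
    [0, 0, 0, 0, 0, 0],
    [0, 0, 0, 0, 0, 0],
  ],
  hand=0,
  force=40,
)

```text
clock: 8.4
tcp_pos: [0.4682, -0.0238, 0.1483]
orientation: [-0.0, 0.103, 0.995, -0.0]
wrist_force: [-0.7, -1.4, 0.0]
finger_gap: 0.0146
```

```bash
python3 - <<'E'
from h import *
print(get_state()["tcp_pos"])
cv2.imwrite("pics/w4.png",read_camera("wrist")[:,:,::-1])
E
```

```text
[ 0.4681693  -0.02381617  0.14831413]
```

View pics/w4.png

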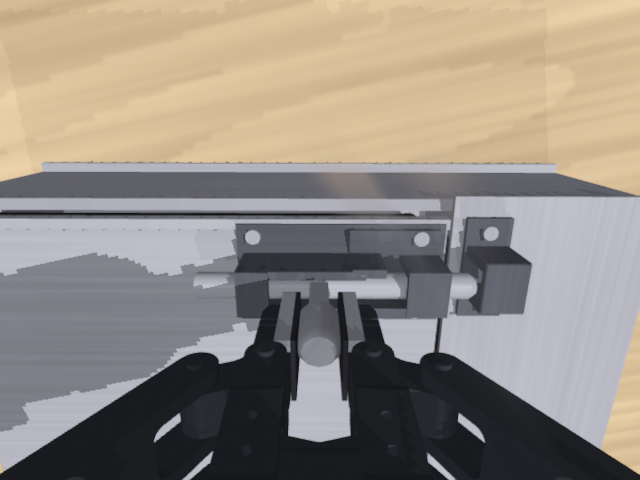

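>>> jog_arm(
  plan=[
    [0, 0, -0.001, 0, 0, 0],
    [0, 0, -0.001, 0, 0, 0],
    [0, 0, -0.001, 0, 0, 0],
    [0, 0, -0.001, 0, 0, 0],
    [0, 0, 0, 0, 0, 0],
    [0, 0, 0, 0, 0, 0],
    [0, 0, 0, 0, 0, 0],
    [0, 0, 0, 0, 0, 0],
    [0, 0, 0, 0, 0, 0],
    [0, 0, 0, 0, 0, 0],
  ],
)

```text
clock: 9.45
tcp_pos: [0.4685, -0.0237, 0.1452]
orientation: [0.001, 0.103, 0.995, -0.0]
wrist_force: [-1.8, -1.9, 7.0]
finger_gap: 0.0145
```

>>> jog_arm(
  plan=[
    [0, 0, -0.001, 0, 0, 0],
    [0, 0, -0.001, 0, 0, 0],
    [0, 0, -0.0005, 0, 0, 0],
    [0, 0, 0, 0, 0, 0],
    [0, 0, 0, 0, 0, 0],
    [0, 0, 0, 0, 0, 0],
    [0, 0, 0, 0, 0, 0],
    [0, 0, 0, 0, 0, 0],
    [0, 0, 0, 0, 0, 0],
    [0, 0, 0, 0, 0, 0],
  ],
)

```text
clock: 10.45
tcp_pos: [0.4686, -0.0238, 0.1432]
orientation: [0.001, 0.103, 0.995, -0.0]
wrist_force: [-3.6, -1.1, 11.6]
finger_gap: 0.0147
```

>>> jog_arm(
  plan=[
    [0, 0, -0.0005, 0, 0, 0],
    [0, 0, -0.0005, 0, 0, 0],
    [0, 0, 0, 0, 0, 0],
    [0, 0, 0, 0, 0, 0],
    [0, 0, 0, 0, 0, 0],
    [0, 0, 0, 0, 0, 0],
    [0, 0, 0, 0, 0, 0],
    [0, 0, 0, 0, 0, 0],
    [0, 0, 0, 0, 0, 0],
    [0, 0, 0, 0, 0, 0],
  ],
)

```text
clock: 11.45
tcp_pos: [0.4687, -0.0238, 0.1427]
orientation: [0.001, 0.103, 0.995, -0.0]
wrist_force: [-4.2, -1.3, 14.8]
finger_gap: 0.0144
```

>>> jog_arm(
  plan=[
    [-0.0005, 0.0001, 0, 0, 0, 0],
    [-0.0005, 0.0001, 0, 0, 0, 0],
    [0.0002, 0.001, 0, 0, 0, 0],
    [0.0002, 0.001, 0, 0, 0, 0],
    [0.0002, 0.001, 0, 0, 0, 0],
    [0.0002, 0.001, 0, 0, 0, 0],
    [0.0002, 0.001, 0, 0, 0, 0],
    [0.0002, 0.001, 0, 0, 0, 0],
    [0.0002, 0.001, 0, 0, 0, 0],
    [0.0002, 0.001, 0, 0, 0, 0],
  ],
)

```text
clock: 12.45
tcp_pos: [0.4701, -0.0157, 0.1427]
orientation: [0.002, 0.103, 0.995, -0.0]
wrist_force: [-2.6, -2.4, 12.7]
finger_gap: 0.0145
```

>>> jog_arm(
  plan=[
    [0, 0, -0.0004, 0, 0, 0],
    [0.0001, 0.0005, 0, 0, 0, 0],
    [0.0001, 0.0005, 0, 0, 0, 0],
    [0.0001, 0.0005, 0, 0, 0, 0],
    [0.0001, 0.0005, 0, 0, 0, 0],
    [0.0001, 0.0005, 0, 0, 0, 0],
    [0.0001, 0.0005, 0, 0, 0, 0],
    [0.0001, 0.0005, 0, 0, 0, 0],
    [0.0001, 0.0005, 0, 0, 0, 0],
    [0, 0, 0, 0, 0, 0],
  ],
)

```text
clock: 13.45
tcp_pos: [0.471, -0.0117, 0.1427]
orientation: [0.002, 0.103, 0.995, -0.0]
wrist_force: [-3.2, -1.3, 15.0]
finger_gap: 0.0145
```

```bash
python3 - <<'E'
from h import *
print(get_state()["tcp_pos"],get_state()["wrist_force"])
im=read_camera("wrist")[:,:,::-1];cv2.imwrite("pics/w5.png",cv2.resize(im[190:390,190:560],None,fx=2.1,fy=2.1))
E
```

```text
[ 0.4710022  -0.01166666  0.1426685 ] [-3.17778613 -1.30300752 15.03417691]
```

View pics/w5.png

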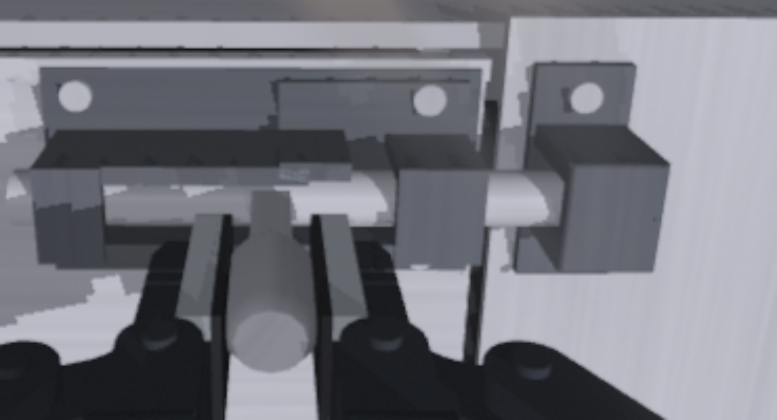

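>>> jog_arm(
  plan=[
    [0.0002, 0.0008, 0, 0, 0, 0],
    [0.0002, 0.0008, 0, 0, 0, 0],
    [0.0002, 0.0008, 0, 0, 0, 0],
    [0.0001, 0.0008, 0, 0, 0, 0],
    [0.0002, 0.0008, 0, 0, 0, 0],
    [0.0002, 0.0008, 0, 0, 0, 0],
    [0.0001, 0.0008, 0, 0, 0, 0],
    [0.0002, 0.0008, 0, 0, 0, 0],
    [0.0001, 0.0008, 0, 0, 0, 0],
    [0.0002, 0.0008, 0, 0, 0, 0],
  ],
)

```text
clock: 14.5
tcp_pos: [0.4727, -0.0037, 0.1427]
orientation: [0.002, 0.103, 0.995, -0.0]
wrist_force: [-3.8, -2.7, 14.9]
finger_gap: 0.0149
```

>>> jog_arm(
  plan=[
    [0.0001, 0.001, 0, 0, 0, 0],
    [0.0001, 0.001, 0, 0, 0, 0],
    [0.0002, 0.001, 0, 0, 0, 0],
    [0.0001, 0.001, 0, 0, 0, 0],
    [0.0002, 0.001, 0, 0, 0, 0],
    [0.0002, 0.001, 0, 0, 0, 0],
    [0.0002, 0.001, 0, 0, 0, 0],
    [0.0002, 0.001, 0, 0, 0, 0],
    [0.0001, 0.0005, 0, 0, 0, 0],
    [0, 0, 0, 0, 0, 0],
  ],
)

```text
clock: 15.5
tcp_pos: [0.4744, 0.0049, 0.1427]
orientation: [0.002, 0.103, 0.995, -0.0]
wrist_force: [-2.7, -1.3, 14.3]
finger_gap: 0.0145
```

```bash
python3 - <<'E'
from h import *
print(get_state()["tcp_pos"],get_state()["wrist_force"])
im=read_camera("wrist")[:,:,::-1];cv2.imwrite("pics/w6.png",cv2.resize(im[190:390,190:560],None,fx=2.1,fy=2.1))
E
```

```text
[0.47443807 0.00485471 0.14268838] [-2.68221485 -1.26117458 14.2586659 ]
```

View pics/w6.png

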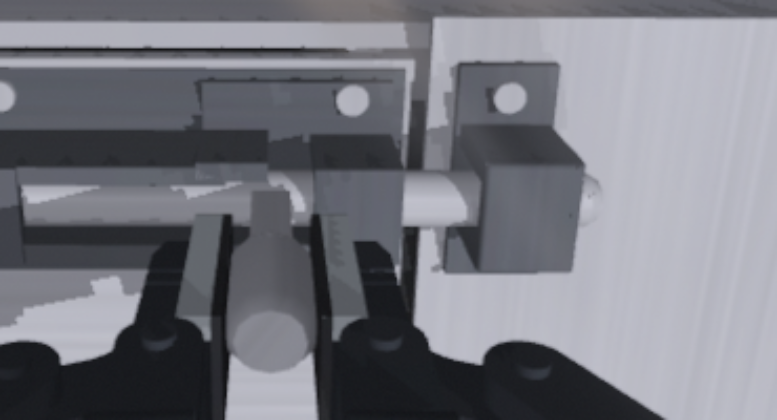

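>>> jog_arm(
  plan=[
    [0.0001, 0.0005, 0, 0, 0, 0],
    [0.0001, 0.0005, 0, 0, 0, 0],
    [0.0001, 0.0005, 0, 0, 0, 0],
    [0.0001, 0.0005, 0, 0, 0, 0],
    [0.0001, 0.0005, 0, 0, 0, 0],
    [0.0001, 0.0005, 0, 0, 0, 0],
    [0, 0, 0, 0, 0, 0],
    [0, 0, 0, 0, 0, 0],
    [0, 0, 0, 0, 0, 0],
    [0, 0, 0, 0, 0, 0],
  ],
)

```text
clock: 16.55
tcp_pos: [0.475, 0.0078, 0.1427]
orientation: [0.002, 0.103, 0.995, 0.0]
wrist_force: [-1.2, -1.9, 13.6]
finger_gap: 0.0147
```

>>> jog_arm(
  plan=[
    [0.0001, 0.0004, -0.0002, 0, 0, 0],
    [0.0001, 0.0004, 0, 0, 0, 0],
    [0.0001, 0.0004, 0, 0, 0, 0],
    [0, 0, 0, 0, 0, 0],
    [0, 0, 0, 0, 0, 0],
    [0, 0, 0, 0, 0, 0],
    [0, 0, 0, 0, 0, 0],
    [0, 0, 0, 0, 0, 0],
    [0, 0, 0, 0, 0, 0],
    [0, 0, 0, 0, 0, 0],
  ],
)

```text
clock: 17.55
tcp_pos: [0.4753, 0.009, 0.1427]
orientation: [0.002, 0.103, 0.995, 0.0]
wrist_force: [-3.6, -1.6, 16.8]
finger_gap: 0.0146
```

>>> jog_arm(
  plan=[
    [0.0, 0.0004, 0, 0, 0, 0],
    [0.0, 0.0003, 0, 0, 0, 0],
    [0.0, 0.0003, 0, 0, 0, 0],
    [0, 0, 0, 0, 0, 0],
    [0, 0, 0, 0, 0, 0],
    [0, 0, 0, 0, 0, 0],
    [0, 0, 0, 0, 0, 0],
    [0, 0, 0, 0, 0, 0],
    [0, 0, 0, 0, 0, 0],
    [0, 0, 0, 0, 0, 0],
  ],
)

```text
clock: 18.55
tcp_pos: [0.4754, 0.0096, 0.1427]
orientation: [0.003, 0.103, 0.995, -0.0]
wrist_force: [-1.3, -2.7, 14.4]
finger_gap: 0.0146
```

>>> jog_arm(
  plan=[
    [0.0, 0.0004, 0, 0, 0, 0],
    [0.0002, 0.0003, 0, 0, 0, 0],
    [0.0, 0.0003, 0, 0, 0, 0],
    [0, 0, 0, 0, 0, 0],
    [0, 0, 0, 0, 0, 0],
    [0, 0, 0, 0, 0, 0],
    [0, 0, 0, 0, 0, 0],
    [0, 0, 0, 0, 0, 0],
    [0, 0, 0, 0, 0, 0],
    [0, 0, 0, 0, 0, 0],
  ],
)

```text
clock: 19.55
tcp_pos: [0.4754, 0.0098, 0.1427]
orientation: [0.002, 0.103, 0.995, -0.001]
wrist_force: [-2.9, -6.2, 15.1]
finger_gap: 0.0149
```

```bash
python3 - <<'E'
from h import *
im=read_camera("wrist")[:,:,::-1];cv2.imwrite("pics/w7.png",cv2.resize(im[190:390,190:560],None,fx=2.1,fy=2.1))
s=get_state();print(s["tcp_pos"],s["wrist_force"],s["ft_torque"])
E
```

```text
[0.47542602 0.00982148 0.14267852] [-3.38900295 -6.83026262 15.70537572] [-1.27214104  0.72942288 -0.00456918]
```

View pics/w7.png

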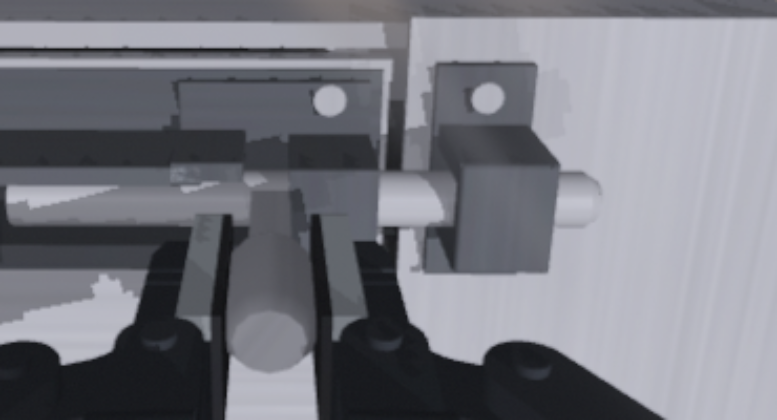

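>>> jog_arm(
  plan=[
    [-0.0018, 0.0004, 0.0004, 0, 0, 0],
    [-0.0018, 0.0003, 0.0004, 0, 0, 0],
    [-0.0018, 0.0004, 0.0002, 0, 0, 0],
    [-0.0018, 0.0004, -0.0001, 0, 0, 0],
    [-0.0018, 0.0003, -0.0003, 0, 0, 0],
    [-0.0017, 0.0004, -0.0004, 0, 0, 0],
    [-0.0017, 0.0003, -0.0005, 0, 0, 0],
    [-0.0017, 0.0004, -0.0006, 0, 0, 0],
    [-0.0016, 0.0003, -0.0007, 0, 0, 0],
    [-0.0016, 0.0003, -0.0008, 0, 0, 0],
  ],
  force=20,
)

```text
clock: 20.6
tcp_pos: [0.462, 0.0127, 0.1411]
orientation: [0.006, 0.103, 0.995, -0.002]
wrist_force: [3.6, -7.2, 11.1]
finger_gap: 0.0144
```

```bash
python3 - <<'E'
from h import *
im=read_camera("wrist")[:,:,::-1];cv2.imwrite("pics/w8.png",cv2.resize(im[190:390,190:560],None,fx=2.1,fy=2.1))
s=get_state();print(s["tcp_pos"],s["wrist_force"],s["ft_torque"])
E
```

```text
[0.46146556 0.01276598 0.14093387] [ 4.31990539 -7.77135161 10.39424479] [-1.51419848 -1.09047435  0.00686983]
```

View pics/w8.png

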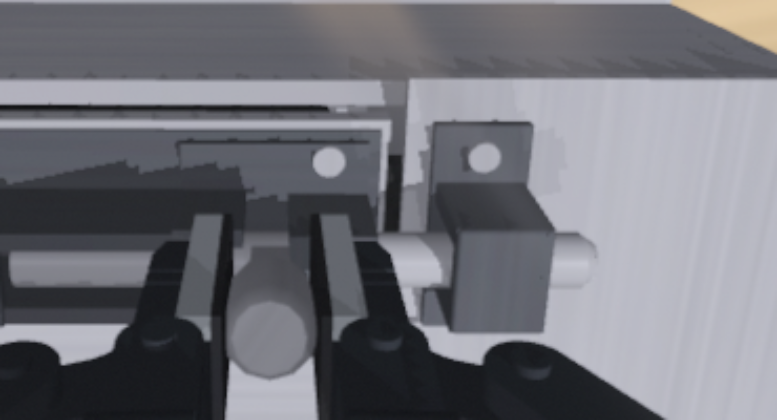

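>>> jog_arm(
  plan=[
    [-0.0014, 0.0002, -0.0007, 0, 0, 0],
    [-0.0014, 0.0002, -0.0008, 0, 0, 0],
    [-0.0013, 0.0002, -0.0008, 0, 0, 0],
    [-0.0013, 0.0002, -0.0009, 0, 0, 0],
    [-0.0013, 0.0003, -0.0009, 0, 0, 0],
    [-0.0012, 0.0002, -0.001, 0, 0, 0],
    [-0.0012, 0.0002, -0.001, 0, 0, 0],
    [-0.0011, 0.0002, -0.0011, 0, 0, 0],
    [-0.0011, 0.0002, -0.0011, 0, 0, 0],
    [-0.0011, 0.0002, -0.0012, 0, 0, 0],
  ],
)

```text
clock: 21.65
tcp_pos: [0.4473, 0.0157, 0.1314]
orientation: [0.004, 0.103, 0.995, -0.001]
wrist_force: [-2.1, -4.7, 15.7]
finger_gap: 0.0145
```

```bash
python3 - <<'E'
from h import *
im=read_camera("wrist")[:,:,::-1];cv2.imwrite("pics/w9.png",cv2.resize(im[190:390,190:560],None,fx=2.1,fy=2.1))
im=read_camera("scene")[:,:,::-1];cv2.imwrite("pics/s9.png",cv2.resize(im[170:320,270:420],None,fx=4,fy=4))
s=get_state();print(s["tcp_pos"],s["wrist_force"],s["ft_torque"])
E
```

```text
[0.44691533 0.01576436 0.13115067] [-2.75382546 -5.40623632 15.4111846 ] [-1.05842288 -0.01953173 -0.03815018]
```

View pics/w9.png

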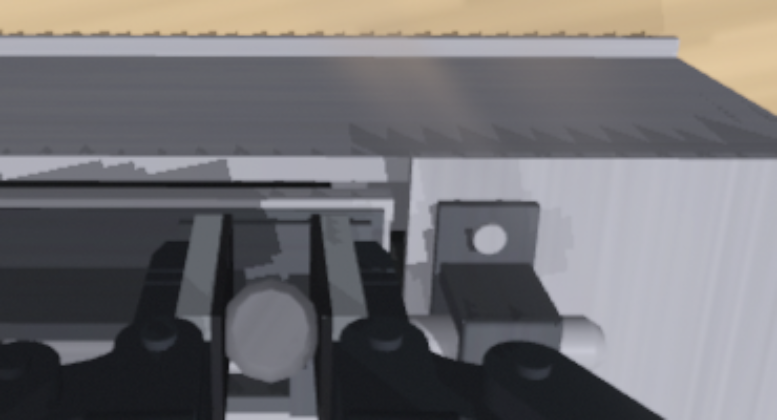

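View pics/s9.png

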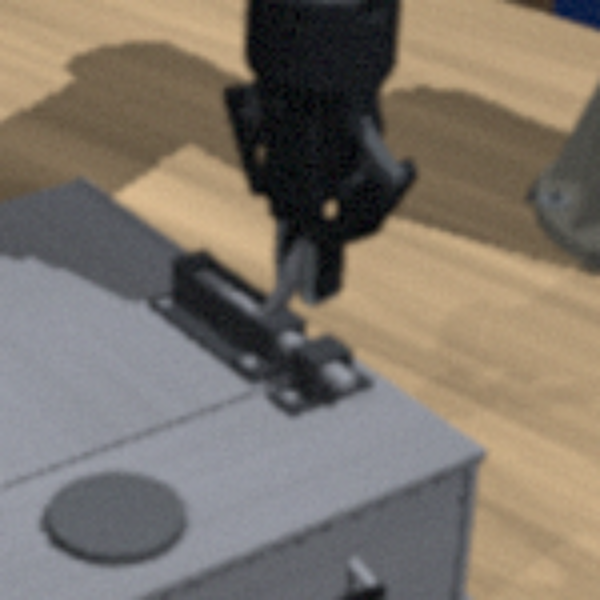

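>>> jog_arm(
  plan=[
    [-0.0012, 0.0002, 0, 0, 0, 0],
    [-0.0012, 0.0002, -0.0003, 0, 0, 0],
    [-0.001, 0.0002, -0.0006, 0, 0, 0],
    [-0.0007, 0.0001, -0.0008, 0, 0, 0],
    [-0.0006, 0.0001, -0.0009, 0, 0, 0],
    [-0.0006, 0.0001, -0.0009, 0, 0, 0],
    [-0.0005, 0.0001, -0.001, 0, 0, 0],
    [-0.0005, 0.0001, -0.001, 0, 0, 0],
    [-0.0005, 0.0001, -0.001, 0, 0, 0],
    [-0.0004, 0.0001, -0.001, 0, 0, 0],
  ],
)

```text
clock: 22.75
tcp_pos: [0.4389, 0.0174, 0.1227]
orientation: [0.002, 0.103, 0.995, -0.001]
wrist_force: [-3.4, -3.7, 10.8]
finger_gap: 0.0147
```

>>> jog_arm(
  plan=[
    [-0.0003, 0.0001, -0.001, 0, 0, 0],
    [-0.0003, 0.0001, -0.0011, 0, 0, 0],
    [-0.0003, 0.0001, -0.0011, 0, 0, 0],
    [-0.0003, 0, -0.0011, 0, 0, 0],
    [-0.0002, 0, -0.0011, 0, 0, 0],
    [-0.0001, 0, -0.0011, 0, 0, 0],
    [0, 0, -0.0011, 0, 0, 0],
    [0, 0, -0.0011, 0, 0, 0],
    [0, 0, -0.001, 0, 0, 0],
    [0, 0, 0, 0, 0, 0],
  ],
)

```text
clock: 23.75
tcp_pos: [0.4339, 0.0185, 0.1115]
orientation: [-0.001, 0.103, 0.995, -0.0]
wrist_force: [-7.5, -2.5, 10.4]
finger_gap: 0.0144
```

```bash
python3 - <<'E'
from h import *
im=read_camera("wrist")[:,:,::-1];cv2.imwrite("pics/w10.png",cv2.resize(im[190:390,190:560],None,fx=2.1,fy=2.1))
im=read_camera("scene")[:,:,::-1];cv2.imwrite("pics/s10.png",cv2.resize(im[170:320,270:420],None,fx=4,fy=4))
s=get_state();print(s["tcp_pos"],s["wrist_force"],s["ft_torque"])
E
```

```text
[0.43386127 0.018492   0.11156481] [-7.77767853 -2.12455742 10.61351652] [-0.52496257  1.09350541 -0.01494058]
```

View pics/w10.png

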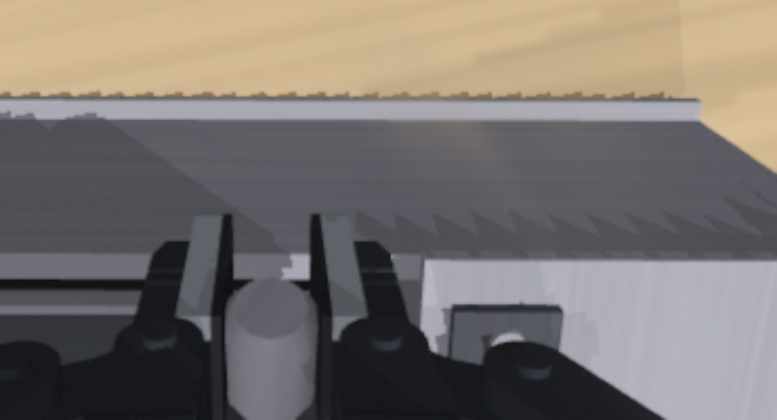

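View pics/s10.png

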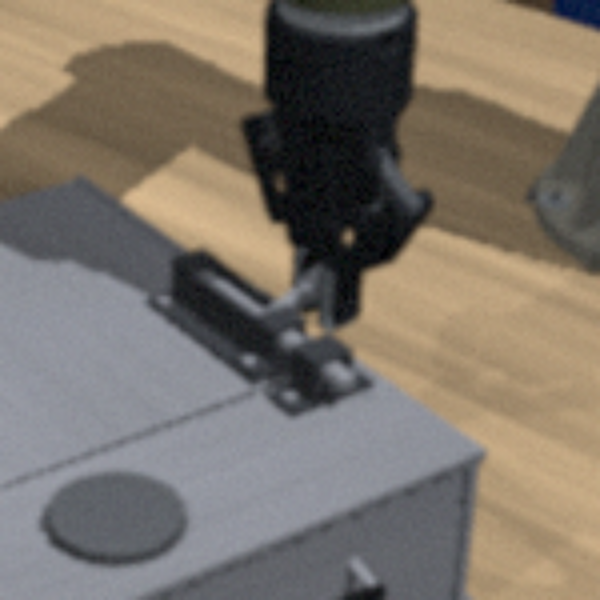

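>>> jog_arm(
  plan=[
    [0.0003, -0.0001, 0, 0, 0, 0],
    [0.0003, -0.0001, -0.0006, 0, 0, 0],
    [0.0003, 0, -0.0006, 0, 0, 0],
    [0.0001, 0, -0.0006, 0, 0, 0],
    [0, 0, -0.0006, 0, 0, 0],
    [0, 0, -0.0006, 0, 0, 0],
    [0, 0, 0, 0, 0, 0],
    [0, 0, 0, 0, 0, 0],
    [0, 0, 0, 0, 0, 0],
    [0, 0, 0, 0, 0, 0],
  ],
)

```text
clock: 24.85
tcp_pos: [0.4332, 0.0186, 0.108]
orientation: [-0.003, 0.103, 0.995, -0.0]
wrist_force: [-10.1, -2.2, 10.6]
finger_gap: 0.0147
```

>>> jog_arm(
  plan=[
    [-0.0005, 0, 0, 0, 0, 0],
    [-0.0005, 0, 0, 0, 0, 0],
    [0, 0, 0, 0, 0, 0],
    [0, 0, 0, 0, 0, 0],
    [0, 0, 0, 0, 0, 0],
    [0, 0, 0, 0, 0, 0],
    [0, 0, 0, 0, 0, 0],
    [0, 0, 0, 0, 0, 0],
    [0, 0, 0, 0, 0, 0],
    [0, 0, 0, 0, 0, 0],
  ],
  hand=0.5,
)

```text
clock: 25.85
tcp_pos: [0.4354, 0.0182, 0.1081]
orientation: [0.0, 0.103, 0.995, 0.0]
wrist_force: [0.2, -0.0, -0.4]
finger_gap: 0.0425
```

>>> jog_arm(
  plan=[
    [0, 0, 0.01, 0, 0, 0],
    [0, 0, 0.02, 0, 0, 0],
    [0, 0, 0.03, 0, 0, 0],
    [0.01, 0, 0.03, 0, 0, 0],
    [0.02, 0, 0.03, 0, 0, 0],
    [0.02, 0, 0.01, 0, 0, 0],
    [0.02, 0, 0, 0, 0, 0],
    [0, 0, 0, 0, 0, 0],
    [0, 0, 0, 0, 0, 0],
    [0, 0, 0, 0, 0, 0],
  ],
)

```text
clock: 26.85
tcp_pos: [0.5042, 0.0183, 0.238]
orientation: [-0.001, 0.103, 0.995, 0.0]
wrist_force: [0.0, 0.7, 0.6]
finger_gap: 0.0428
```

```bash
python3 - <<'E'
from h import *
im=read_camera("wrist")[:,:,::-1];cv2.imwrite("pics/w11.png",im)
im=read_camera("scene")[:,:,::-1];cv2.imwrite("pics/s11.png",cv2.resize(im[170:320,270:420],None,fx=4,fy=4))
E
```

```text
(no output)
```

View pics/w11.png

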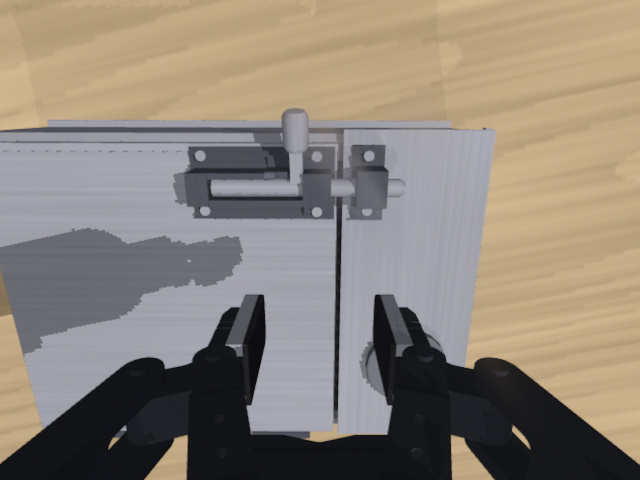

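View pics/s11.png

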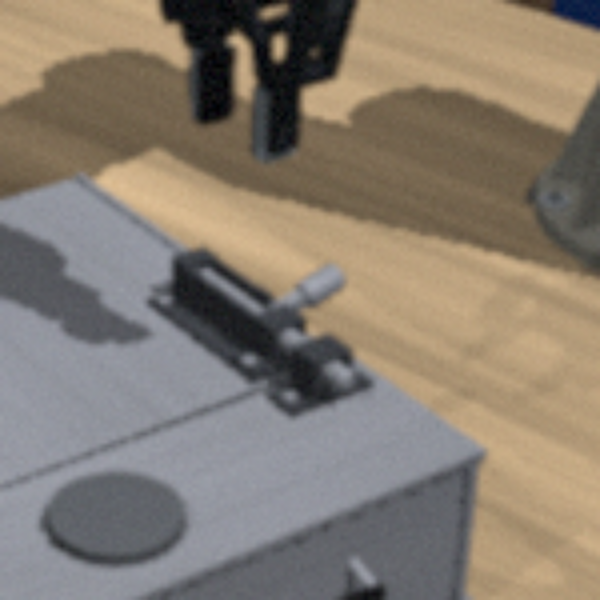

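```bash
python3 - <<'E'
from h import *
def tri(a,b):
    (o1,d1),(o2,d2)=ray("wrist",*a),ray("scene",*b)
    s=np.linalg.lstsq(np.array([d1,-d2]).T,o2-o1,rcond=None)[0]
    p,q=o1+d1*s[0],o2+d2*s[1];return ((p+q)/2).round(4),np.linalg.norm(p-q)
print("knob mid",tri((295,131),(350,241.7)),"end",tri((295,112),(354.5,238.7)))
# expected pixel of knob middle for angles; axis point from end-stop TCP pose
ax=np.array([.4754,.0098,.120]);e=np.array([-.979,.2045,0])
for t in (1.0,1.2,1.3,1.45):
    for r in (.038,.05):
        p=ax+e*r*np.sin(t)+[0,0,r*np.cos(t)];print(t,r,p.round(4),proj("scene",p).round(1),proj("wrist",p).round(1))
im=read_camera("scene")[:,:,::-1];cv2.imwrite("pics/s12.png",cv2.resize(im[220:275,310:380],None,fx=10,fy=10,interpolation=cv2.INTER_CUBIC))
E
```

```text
knob mid (array([0.438 , 0.0183, 0.1309]), np.float64(0.0010659168291840392)) end (array([0.4272, 0.0212, 0.1349]), np.float64(0.0014543385357946564))
1.0 0.038 [0.4441 0.0163 0.1405] [347.4 238.4] [293.7 142.4]
1.0 0.05 [0.4342 0.0184 0.147 ] [351.3 234.4] [292.6 125. ]
1.2 0.038 [0.4407 0.017  0.1338] [348.5 240.7] [294.2 135.6]
1.2 0.05 [0.4298 0.0193 0.1381] [352.8 237.5] [293.4 116.3]
1.3 0.038 [0.4396 0.0173 0.1302] [348.9 242.1] [294.5 133.2]
1.3 0.05 [0.4282 0.0197 0.1334] [353.3 239.2] [293.8 113.3]
1.45 0.038 [0.4385 0.0175 0.1246] [349.2 244.2] [295.  130.8]
1.45 0.05 [0.4268 0.02   0.126 ] [353.6 242. ] [294.5 110.7]
```

View pics/s12.png

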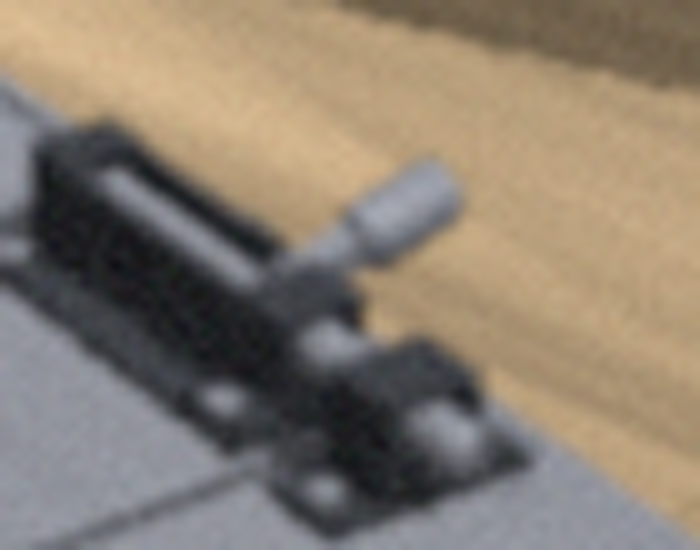

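>>> jog_arm(
  plan=[
    [-0.02, 0, 0, 0, 0, 0],
    [-0.025, 0, 0, 0, 0, 0],
    [-0.0255, 0.001, 0, 0, 0, 0],
    [0, 0, -0.02, 0, 0, 0],
    [0, 0, -0.02, 0, 0, 0],
    [0, 0, -0.02, 0, 0, 0],
    [0, 0, -0.015, 0, 0, 0],
    [0, 0, -0.01, 0, 0, 0],
    [0, 0, -0.005, 0, 0, 0],
    [0, 0, 0, 0, 0, 0],
  ],
  hand=0,
)

```text
clock: 28.0
tcp_pos: [0.4345, 0.0192, 0.1478]
orientation: [-0.0, 0.103, 0.995, 0.0]
wrist_force: [-0.6, -1.0, -0.9]
finger_gap: -0.0
```

>>> jog_arm(
  plan=[
    [0, 0, -0.001, 0, 0, 0],
    [0, 0, -0.001, 0, 0, 0],
    [0, 0, -0.001, 0, 0, 0],
    [0, 0, -0.001, 0, 0, 0],
    [0, 0, -0.001, 0, 0, 0],
    [0, 0, -0.001, 0, 0, 0],
    [0, 0, -0.001, 0, 0, 0],
    [0, 0, 0, 0, 0, 0],
    [0, 0, 0, 0, 0, 0],
    [0, 0, 0, 0, 0, 0],
  ],
)

```text
clock: 29.0
tcp_pos: [0.435, 0.0192, 0.1411]
orientation: [0.0, 0.103, 0.995, 0.0]
wrist_force: [-0.1, -0.2, -0.5]
finger_gap: 0.0001
```

>>> jog_arm(
  plan=[
    [0, 0, -0.0005, 0, 0, 0],
    [0, 0, -0.0005, 0, 0, 0],
    [0, 0, -0.0005, 0, 0, 0],
    [0, 0, -0.0005, 0, 0, 0],
    [0, 0, -0.0005, 0, 0, 0],
    [0, 0, -0.0005, 0, 0, 0],
    [0, 0, 0, 0, 0, 0],
    [0, 0, 0, 0, 0, 0],
    [0, 0, 0, 0, 0, 0],
    [0, 0, 0, 0, 0, 0],
  ],
)

```text
clock: 30.0
tcp_pos: [0.435, 0.0192, 0.1381]
orientation: [0.0, 0.103, 0.995, 0.0]
wrist_force: [0.2, 0.3, 0.7]
finger_gap: -0.0001
```

>>> jog_arm(
  plan=[
    [0, 0, -0.0005, 0, 0, 0],
    [0, 0, -0.0005, 0, 0, 0],
    [0, 0, -0.0005, 0, 0, 0],
    [0, 0, -0.0005, 0, 0, 0],
    [0, 0, 0, 0, 0, 0],
    [0, 0, 0, 0, 0, 0],
    [0, 0, 0, 0, 0, 0],
    [0, 0, 0, 0, 0, 0],
    [0, 0, 0, 0, 0, 0],
    [0, 0, 0, 0, 0, 0],
  ],
)

```text
clock: 31.0
tcp_pos: [0.435, 0.0192, 0.1362]
orientation: [0.0, 0.103, 0.995, 0.0]
wrist_force: [-0.2, -0.5, -0.2]
finger_gap: 0.0001
```

>>> jog_arm(
  plan=[
    [0, 0, 0.01, 0, 0, 0],
    [0, 0, 0.02, 0, 0, 0],
    [0, 0, 0.03, 0, 0, 0],
    [0, 0, 0.03, 0, 0, 0],
    [0.02, 0, 0.03, 0, 0, 0],
    [0.02, 0, 0, 0, 0, 0],
    [0.02, 0, 0, 0, 0, 0],
    [0, 0, 0, 0, 0, 0],
    [0, 0, 0, 0, 0, 0],
    [0, 0, 0, 0, 0, 0],
  ],
)

```text
clock: 32.0
tcp_pos: [0.4939, 0.0193, 0.2561]
orientation: [-0.001, 0.103, 0.995, 0.0]
wrist_force: [0.0, -0.3, -0.2]
finger_gap: -0.0003
```

```bash
python3 - <<'E'
from h import *
im=read_camera("wrist")[:,:,::-1];cv2.imwrite("pics/w13.png",im)
im=read_camera("scene")[:,:,::-1];cv2.imwrite("pics/s13.png",im)
E
```

```text
(no output)
```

View pics/w13.png

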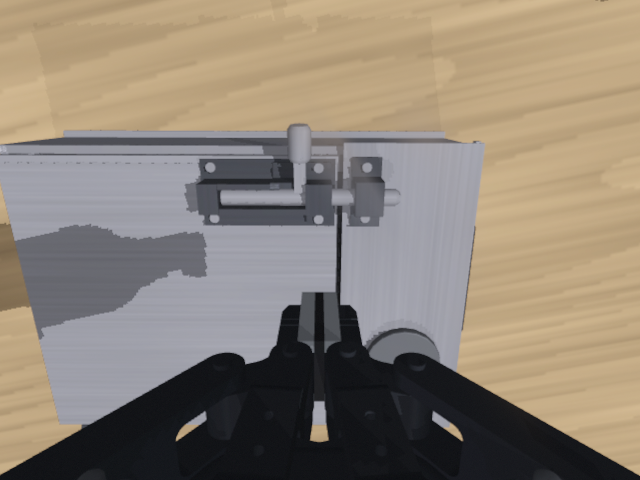

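View pics/s13.png

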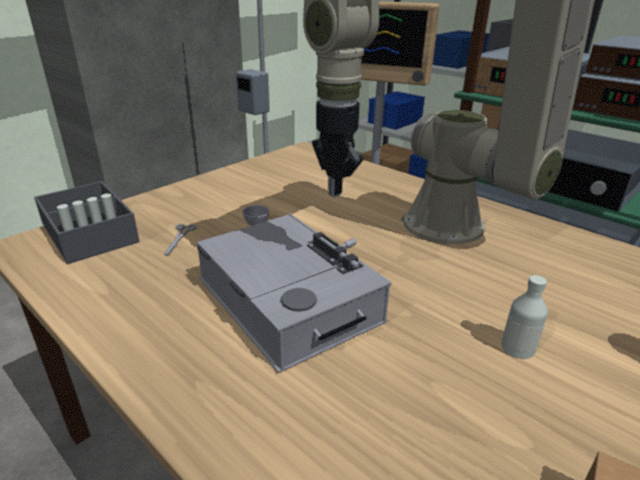

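```bash
python3 -c "
from workcell import *
print(hand_in())"
```

```text
the job is handed in; nothing more can be done
None
```

The lid is shut and bolted, the handle is turned over in its notch, and the job is handed in at about 32 s. `hand_in()` reports no verdict.

**What I did**
- I closed the lid slowly with shut fingers until it rested on its seal.
- I gripped the knob and pressed the lid down at about 15 N.
- I slid the bolt through the keeper until it stopped moving at about 6–7 N. The wrist picture then showed the stem against the end stop and beside the notch.
- Still holding the knob, I swung the handle over, opened the fingers and lifted clear.

**Last checks**
- **Lid and bolt:** the last pictures show the lid down flush and the bolt's tip out of the keeper's far side.
- **Bystanders:** the spray, gallipot and holder look to be where they were. I judged this by eye and did not measure it.
- **Robot:** it touches nothing, with wrist force about 0 at the end.
- **Handle angle:** the readings differed a little. Pixel estimates gave about 1.25–1.45 rad. A gentle probe from above went down to z 136 mm with no clear contact, which puts the angle at about 1.37 rad or more; the limit is 1.2.
- **Box pose:** my estimate along the box's y was off by a few mm (the lid gap measured 82 mm instead of 77). I placed the grasp from the measured knob position, so this did not matter.
- **Forces while turning:** they reached about 10 N sideways and 16 N down, more than the 1–2 N the handle needs. They stayed below every limit I could compare at the wrist, though it is read only once a second.

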